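# Free the valve-jig carriage: loosen the clamp, draw the index plunger and hold it

### The arm

A 6-joint arm with a two-finger parallel gripper is mounted at the origin on the work surface. World frame = base frame: x ahead of the robot, y to its left, z up, the work surface at z = 0. Lengths are in m, angles in rad, forces in N, time in s.
With the tool pointing down it reaches from about 0.35 to 0.925 m from the base axis. Payload 6.4 kg.
Tool frame: the origin (TCP) lies between the finger pads; the fingertips stand 11 mm ahead of it and the grasp point (between the pads) lies 8 mm behind it; x points along the fingers, z is the direction in which the jaws open and shut, and the axes are right-handed (so a half turn about x gives the same grasp; the last joint's range is limited). The gripper opens to 94 mm and grips with 3 to 60 N. Pads are 16 mm wide; open, the fingers measure 119 mm over their backs; the gripper's body (75 mm by 177 mm) begins 78 mm behind the grasp point.
Start: joints at [1.095, 0.245, 1.558, -0, 1.339, -0.174], TCP at [0.193, 0.621, 0.216] pointing down, gripper open.
Joint ranges: [-3.13, 3.13], [-1.02, 2.26], [0.13, 2.54], [-0.95, 4.09], [0.21, 2.88], [-2.74, 2.74]. Speed limits (rad/s): [2.57, 2.57, 3.14, 3.14, 3.14, 3.14].

### API

Orientations are given as [roll, pitch, yaw] about the fixed x, y, z axes, in that order (R = Rz(yaw) Ry(pitch) Rx(roll)).
In Python, from bench import ctrl gives the robot as it stands.
- The arm moves only by the tool play_rows, never from a script. Its arguments are lists of equal length, an entry for each row: "grip": the opening, from 0 (shut) to 1 (fully open); "slide": the shift along the tool's x, y, z in m, a list of three; "twist": the turn about the tool's x in rad. A call has 1 to 12 rows; each row is the pose to reach, as a shift and turn from the pose commanded when the call began, along the tool's axes at that moment; what a row does not reach only later rows make up. A row lasts 1/8 s, in which the tool goes at most 62.5 mm and 10.7 degrees, less where a joint would pass 70% of its speed; a pose out of reach is approached as far as the arm can. A call with a gripper value outside its range is refused whole. The fingers move at their own pace and stop on an object; "newtons" is the grip in N (left out, the last holds). Time passes only in rows, so rows that repeat a pose let the fingers close. It gives the time, the measured TCP pose, the force and the opening at its end, in the units of the state.
- ctrl.get_state(): the state, without advancing time (a new reading comes with each control period).
- ctrl.read_camera(name): name is "side" or "top"; returns (picture, depth): 384x512x3 uint8, red, green, blue; 384x512 float32, m along the optical axis (not along the pixel's ray), 0 where there is no reading.
- ctrl.camera_info(name): a dict with "camera_matrix" (3x3 intrinsics, pixels), "view" (4x4, takes a point from world to camera coordinates). Camera axes: x right, y up, looking along -z (the intrinsics and any distortion apply to the point x, -y, -z); pixel columns grow to the right and rows downward; lengths in m; the calibration is good to about 2 mm. A picture is of the moment at which its call begins. camera_info takes no time and is no camera call.
- ctrl.hand_in(): hands the job in, once; it reports no verdict.
Trained networks look in the newest picture that a camera, given by its name, has taken for a name from the list of things; names that differ only in an ending like _2 or _b are one class to them, and where a whole thing is asked for, a point or a joint stands for the part that bears it (a point fixed in the world has none). Each returns a list of dicts, best first, with "conf" (0 to 1); they miss things now and then, are a little off and sometimes report something else, mostly with a low value. They report only what shows in the picture. A call takes as long as a camera call.
- ctrl.recognise(camera, query): "pixel" ([column, row] in pixels, amid what is visible of it).
- ctrl.masks_of(camera, query): "region" (384x512 bool, what is visible of it) and "pixel" ([column, row] in pixels, amid what is visible of it).
- ctrl.mark_of(camera, query): "pixel" ([column, row] in pixels: a listed point, or the origin of a listed thing).
The state is a dict: "time": time; "joint_pos": joint angles; "qd": joint speeds; "tau": joint torques, N m; "eef_pos": TCP position; "eef_rot": TCP orientation; "force": force on the tool from outside, world axes, zero at the start; "moment": the same for the moment, N m; "grip_width": finger opening in m.
Only numpy, scipy, OpenCV 4.12 (cv2) and the standard library are available. Lean on these libraries where they do the work, as an engineer would, in place of code of your own. Each camera call takes 0.05 s, during which the arm holds its last target.

### The job

Free the carriage of the valve jig so that it can be shifted: first loosen its clamp knob by about a quarter turn anticlockwise, then pull the sprung index plunger straight up as far as it goes, so that its pin is clear of the hole, and keep holding it up. The program finishes while still gripping the pulled plunger; do not shift the carriage from its hole yourself, leave the knob loosened, and do not disturb the loose brass cartridge, nut and pressure gauge lying around the jig.

Things in the scene. Friction and masses are not known exactly. Their poses are not given: they have to be found in the camera images.
- jig: Fixed steel jig, base 160 x 300 x 12 mm, with a guide rail and a strip of index holes 30 mm apart. Origin: centre of its underside; z up, y along the rail. The aluminium carriage on it is a plate 130 (x) by 190 (y) mm, its top 60 mm above the bench. With the carriage at 0 the plunger's axis is at jig x +30, y +55 mm, the knob's at x -35, y -65 mm
- carriage (a joint): position of the carriage along the jig's +y (m); 0 at the start, with the plunger's pin in its hole. About 1.5 mm of play while the pin is seated; with the pin drawn it slides along y against about 8 N of friction
- clamp_knob (a joint): angle of the clamp knob (rad): 0 is fully tight, grows anticlockwise seen from above to a stop at 2.4; starts between 0 and 0.35, so a quarter turn brings it to about 1.6 to 1.9. About 0.1 N m of friction; it stays where it is left. It does not rise as it turns
- knob_grip (a point): Point on the clamp knob's vertical axis, at the middle of its black bar grip, 97 mm above the bench. Bar: 50 mm long along this point's x, 14 mm wide along its y, 26 mm high (83 to 109 mm above the bench). The axes turn with the knob; at joint value 0 they are parallel to the jig's. Under the bar: a round hub, 28 mm diameter, top at 80 mm
- plunger (a joint): lift of the sprung plunger (m): 0 is seated, with the pin 10 mm down in its hole; positive is up; 0.016 is the upper stop. The spring pulls it down with about 5 N at 0, rising to about 10 N at the stop, so an arm that gives a little must be sent a few mm further; overrunning the stop by some mm does no harm. It drops back if let go
- plunger_head (a point): Point on the plunger's vertical axis, on its round black pull grip, 120 mm above the bench when seated; rises with it. Grip: 26 mm diameter from 106 to 142 mm high, with a lip of 34 mm diameter, 6 mm thick, on top (top at 148 mm). Under it a fixed steel barrel of 20 mm diameter, top at 100 mm, on a foot of 30 mm diameter up to 66 mm
- pin_tip (a point): lower end of the plunger's steel pin (8 mm diameter), on the same axis
- seat_hole (a point): centre of the mouth of the index hole that the pin sits in, on top of the strip, 24 mm above the bench, fixed to the jig
- cartridge: loose brass valve cartridge lying on the bench beside the jig, about 67 mm long, 32 mm high; origin under its middle. Leave alone
- union_nut: loose brass ring nut, 36 mm across, 14 mm high, flat on the bench; origin at the centre of its underside. Leave alone
- gauge: loose round pressure gauge lying on its back, 52 mm across, 23 mm high, with a brass stem; origin at the centre of its underside. Leave alone
- saddle_valve (a point): middle of the small brass valve that lies fixed in a saddle on the carriage: 28 mm thick, 60 mm long along the jig's y, its top 92 mm above the bench, lower than the plunger's grip. It rides with the carriage and is not handled

How it is judged:
By the outcome, as a careful person would: the job done as asked, in the order asked, and still so for the second after the job is handed in, while the arm keeps its last pose, push and grip.
It also fails if it takes over 45 s, if anything falls off the work surface, if the arm or the gripper's body presses on something with over 40 N, if the wrist force passes 120 N, or if a joint passes its speed limit or range.

## Working session

There is one attempt and no reset: what is moved stays moved. The work goes in short steps, Python scripts to look and compute and a tool call to move; the robot and the scene stay as the last step left them, time stands still between calls to the robot, and variables do not carry over. Pictures are saved under pics/ and viewed, and the job is handed in when it is done.

Besides the shell and the picture viewer there is one more tool, called after "Request:" as name([rows], argument=value, ...), one row to a line, values as JSON. play_rows: Moves the arm, as the interface text tells. Its arguments: {"type":"object","properties":{"grip":{"type":"array"},"slide":{"type":"array"},"twist":{"type":"array"},"newtons":{"type":"number"}},"required":["grip","slide","twist"]}

```bash
ls; mkdir -p pics; cat > h.py <<'E'
import numpy as np, cv2
from bench import ctrl
def save(c,n):
    p,d=ctrl.read_camera(c); cv2.imwrite(f'pics/{n}.png',p[:,:,::-1]); return p,d
def ray(c,px):
    i=ctrl.camera_info(c); K=np.array(i['camera_matrix']); V=np.array(i['view'])
    r=np.linalg.inv(K)@[px[0],px[1],1]; r=np.array([r[0],-r[1],-r[2]])
    R=V[:3,:3]; return -R.T@V[:3,3], R.T@r
def depthpt(c,px,d):
    o,r=ray(c,px); return o+r*d   # r has unit depth
def atz(c,px,z):
    o,r=ray(c,px); return o+r*(z-o[2])/r[2]
def tri(a,b):
    (o1,r1),(o2,r2)=a,b
    r1=r1/np.linalg.norm(r1); r2=r2/np.linalg.norm(r2)
    s=np.linalg.lstsq(np.c_[r1,-r2],o2-o1,rcond=None)[0]
    p,q=o1+s[0]*r1,o2+s[1]*r2; return (p+q)/2,np.linalg.norm(p-q)
E
python3 - <<'E'
from h import *
np.set_printoptions(precision=4,suppress=True)
s=ctrl.get_state(); print(s)
for c in('side','top'):
    print(ctrl.camera_info(c)); p,d=save(c,c+'0'); 
    for q in('plunger_head','knob_grip','saddle_valve','jig','cartridge','union_nut','gauge'):
        for r in ctrl.mark_of(c,q)[:2]: 
            px=r['pixel']; print(c,q,np.round(px,1),round(r['conf'],2),depthpt(c,px,d[int(round(px[1])),int(round(px[0]))]))
E
```

```text
pics
{'time': 0.0, 'joint_pos': array([ 1.0949,  0.2458,  1.559 ,  0.    ,  1.3387, -0.1741]), 'qd': array([-0.0002,  0.0022,  0.0008, -0.0017, -0.0002, -0.002 ]), 'tau': array([  0.0004, -41.5846, -31.4595,   0.0685,   0.0334,  -0.0001]), 'eef_pos': array([0.1929, 0.6201, 0.2153]), 'eef_rot': array([ 2.9638,  1.5688, -2.0503]), 'force': array([ 0.1279, -0.5494, -0.0963]), 'moment': array([ 0.0028,  0.0114, -0.0459]), 'grip_width': 0.09404753323639796}
{'camera_matrix': array([[375.4322,   0.    , 252.1293],
       [  0.    , 375.4322, 186.3378],
       [  0.    ,   0.    ,   1.    ]]), 'view': array([[ 0.9002, -0.4355,  0.0074, -0.4963],
       [ 0.243 ,  0.5162,  0.8213, -0.2255],
       [-0.3615, -0.7375,  0.5704, -0.6194],
       [ 0.    ,  0.    ,  0.    ,  1.    ]])}
side plunger_head [286.6 180.4] 0.65 [ 0.6101 -0.0328  0.129 ]
side knob_grip [231.7 218. ] 0.74 [ 0.4768 -0.0671  0.1056]
side saddle_valve [248.3 193.1] 0.59 [0.5454 0.0073 0.0917]
side jig [262.2 241.5] 0.81 [ 0.521  -0.1046  0.0618]
side jig [283.5 219. ] 0.34 [ 0.5889 -0.065   0.0618]
side cartridge [342.1 239.8] 0.64 [ 0.6912 -0.13    0.0196]
side union_nut [320.9 280.9] 0.81 [ 0.6021 -0.1885  0.001 ]
side union_nut [253.7 192.4] 0.63 [0.5609 0.0137 0.0846]
side gauge [206.4 205.7] 0.87 [0.4797 0.0884 0.0241]
{'camera_matrix': array([[460.3718,   0.    , 252.5524],
       [  0.    , 460.3718, 182.5997],
       [  0.    ,   0.    ,   1.    ]]), 'view': array([[-0.012 , -0.9999, -0.0072,  0.0331],
       [ 0.9946, -0.0127,  0.1027, -0.5736],
       [-0.1028, -0.0059,  0.9947, -0.9831],
       [ 0.    ,  0.    ,  0.    ,  1.    ]])}
top knob_grip [299.7 221.1] 0.58 [ 0.4869 -0.068   0.1106]
top saddle_valve [252.7 186.7] 0.8 [0.5591 0.0255 0.0911]
top jig [282.3 193.7] 0.75 [ 0.5465 -0.0373  0.058 ]
top cartridge [311.6 130. ] 0.54 [ 0.6897 -0.1065  0.031 ]
top union_nut [348.2 168.3] 0.66 [ 0.6072 -0.1916 -0.0019]
```

View pics/side0.png

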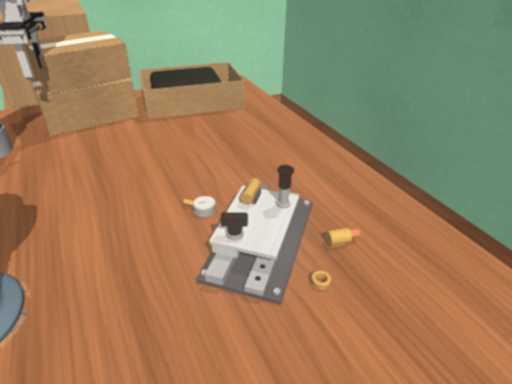

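View pics/top0.png

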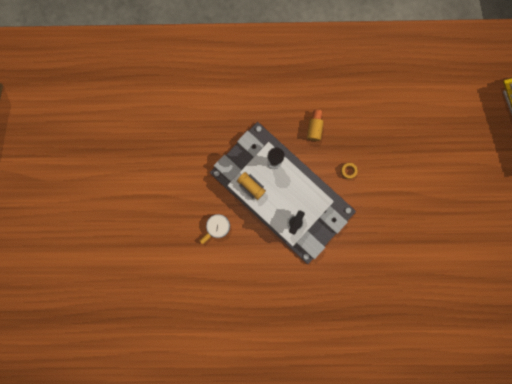

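```bash
python3 - <<'E'
from h import *
np.set_printoptions(precision=4,suppress=True)
D={}
for c,(x0,y0,x1,y1) in (('side',(180,150,330,300)),('top',(190,100,370,270))):
    p,d=ctrl.read_camera(c); D[c]=d
    cv2.imwrite(f'pics/{c}z.png',cv2.resize(p[y0:y1,x0:x1,::-1],None,fx=4,fy=3.5 if c=='top' else 4,interpolation=cv2.INTER_CUBIC)) if c=='side' else cv2.imwrite(f'pics/{c}z.png',cv2.resize(p[y0:y1,x0:x1,::-1],None,fx=3.5,fy=3.5,interpolation=cv2.INTER_CUBIC))
    for q in('plunger','clamp_knob','plunger_head','knob_grip'):
        for r in ctrl.masks_of(c,q)[:1]:
            m=np.array(r['region']); v,u=np.nonzero(m)
            P=np.array([depthpt(c,(a,b),d[b,a]) for a,b in zip(u,v) if d[b,a]>0])
            print(c,q,round(r['conf'],2),r['pixel'],len(u),(u.min(),u.max(),v.min(),v.max()))
            for lo,hi in((.07,.085),(.085,.104),(.104,.115),(.115,.14),(.14,.155)):
                k=(P[:,2]>lo)&(P[:,2]<hi)
                if k.sum()>3: print('  ',lo,k.sum(),P[k].mean(0),P[k].min(0),P[k].max(0))
    np.save(c+'d.npy',d)
# carriage plate top cloud
d=D['top']; v,u=np.nonzero(d>0); k=(u>190)&(u<370)&(v>100)&(v<280); u,v=u[k],v[k]
P=np.array([depthpt('top',(a,b),d[b,a]) for a,b in zip(u,v)])
pl=P[(P[:,2]>.05)&(P[:,2]<.066)]; r=cv2.minAreaRect((pl[:,:2]*1000).astype(np.float32)); print('plate',r,np.median(pl[:,2]))
b=P[(P[:,2]>.135)&(P[:,2]<.16)]; print('plunger top',len(b),b.mean(0), (b.min(0)+b.max(0))/2)
b=P[(P[:,2]>.100)&(P[:,2]<.115)]; print('knob',len(b),b.mean(0)); print(cv2.minAreaRect((b[:,:2]*1000).astype(np.float32)))
E
```

```text
side plunger 0.67 [283.8, 178.2] 340 (np.int64(278), np.int64(293), np.int64(164), np.int64(190))
   0.085 7 [ 0.6115 -0.0238  0.1006] [ 0.606  -0.028   0.0993] [ 0.6195 -0.0189  0.1016]
   0.104 37 [ 0.6084 -0.0299  0.1113] [ 0.6001 -0.0346  0.1061] [ 0.6204 -0.0215  0.115 ]
   0.115 132 [ 0.6084 -0.0292  0.1274] [ 0.6003 -0.0348  0.1159] [ 0.6235 -0.0162  0.1398]
   0.14 153 [ 0.611  -0.0242  0.1482] [ 0.5966 -0.0389  0.1403] [ 0.6286 -0.005   0.1514]
side clamp_knob 0.75 [233.5, 221.2] 520 (np.int64(220), np.int64(247), np.int64(211), np.int64(235))
   0.07 108 [ 0.4801 -0.0719  0.0783] [ 0.4697 -0.0786  0.0702] [ 0.4958 -0.0604  0.085 ]
   0.085 205 [ 0.4806 -0.0688  0.0948] [ 0.4593 -0.0796  0.085 ] [ 0.503  -0.056   0.1039]
   0.104 172 [ 0.4804 -0.0646  0.1084] [ 0.4595 -0.0807  0.104 ] [ 0.5031 -0.0465  0.1119]
side plunger_head 0.52 [287.8, 174.0] 279 (np.int64(279), np.int64(292), np.int64(166), np.int64(189))
   0.104 29 [ 0.6098 -0.0307  0.1117] [ 0.6011 -0.0346  0.1061] [ 0.6204 -0.0215  0.115 ]
   0.115 121 [ 0.609  -0.0302  0.1276] [ 0.6004 -0.0348  0.1159] [ 0.6235 -0
[... 1416 characters left out ...]
 0.58 [296.2, 220.1] 209 (np.int64(289), np.int64(303), np.int64(210), np.int64(232))
   0.07 41 [ 0.4872 -0.0578  0.0793] [ 0.4753 -0.0739  0.0739] [ 0.4982 -0.0489  0.0847]
   0.085 12 [ 0.4907 -0.0569  0.0951] [ 0.4754 -0.0642  0.0855] [ 0.5056 -0.0496  0.1029]
   0.104 154 [ 0.4864 -0.0621  0.1081] [ 0.4653 -0.0754  0.104 ] [ 0.5094 -0.0483  0.1127]Traceback (most recent call last):
  File "<stdin>", line 18, in <module>
  File "h.py", line 10, in depthpt
    o,r=ray(c,px); return o+r*d   # r has unit depth
        ~~~^^^^^^
  File "h.py", line 6, in ray
    i=ctrl.camera_info(c); K=np.array(i['camera_matrix']); V=np.array(i['view'])
ValueError: time passes only in moves, steps and waits
```

```bash
ls pics
```

```text
side0.png
sidez.png
top0.png
topz.png
```

```bash
cat >> h.py <<'E'
def cloud(c,d,box=(150,80,400,300)):
    v,u=np.nonzero(d>0); k=(u>box[0])&(u<box[2])&(v>box[1])&(v<box[3]); u,v=u[k],v[k]
    i=ctrl.camera_info(c); K=np.array(i['camera_matrix']); V=np.array(i['view'])
    r=np.linalg.inv(K)@np.c_[u,v,np.ones(len(u))].T; r[1:]*=-1
    return (V[:3,:3].T@(r*d[v,u]-V[:3,3:4])).T
E
python3 - <<'E'
from h import *
np.set_printoptions(precision=4,suppress=True)
for c in('side','top'):
    P=cloud(c,np.load(c+'d.npy'))
    rc=lambda b: cv2.minAreaRect((b[:,:2]*1000).astype(np.float32))
    pl=P[(P[:,2]>.056)&(P[:,2]<.065)]; print(c,'plate',rc(pl),np.median(pl[:,2]))
    b=P[(P[:,2]>.141)&(P[:,2]<.155)]; print('plunger top',len(b),b.mean(0),rc(b))
    b=P[(P[:,2]>.103)&(P[:,2]<.115)&(P[:,0]<.53)]; print('knob',len(b),b.mean(0),rc(b))
    b=P[(P[:,2]>.086)&(P[:,2]<.095)&(P[:,0]>.51)&(P[:,0]<.6)]; print('valve',len(b),b.mean(0),rc(b))
    b=P[(P[:,2]>.009)&(P[:,2]<.016)&(P[:,0]>.40)&(P[:,0]<.66)]; print('base',len(b),rc(b))
E
```

```text
side plate ((595.8441162109375, 242.7101287841797), (789.6649780273438, 321.037353515625), 81.71481323242188) 0.06097123963747525
plunger top 152 [ 0.6114 -0.0242  0.1483] ((612.2911987304688, -22.39118194580078), (31.5230655670166, 31.782909393310547), 46.415096282958984)
knob 199 [ 0.4832 -0.0384  0.108 ] ((494.2200012207031, 320.77008056640625), (802.1080932617188, 46.42417526245117), 88.25690460205078)
valve 297 [0.5575 0.278  0.0903] ((564.2822875976562, 383.28192138671875), (87.33155822753906, 762.71728515625), 2.0800864696502686)
base 2845 ((562.6333618164062, 221.56495666503906), (850.6631469726562, 250.73948669433594), 83.36524963378906)
top plate ((548.5061645507812, -32.31053924560547), (189.94493103027344, 130.13485717773438), 46.45267868041992) 0.05963793473403039
plunger top 228 [ 0.6149 -0.0199  0.1477] ((614.9121704101562, -20.095691680908203), (32.01421356201172, 32.62373733520508), 28.415761947631836)
knob 173 [ 0.4854 -0.062   0.108 ] ((485.2899169921875, -62.17558288574219), (13.836512565612793, 49.82905578613281), 63.57345199584961)
valve 236 [0.5627 0.0292 0.0891] ((562.9306640625, 28.94183349609375), (59.054866790771484, 22.068166732788086), 45.828460693359375)
base 2193 ((536.0494384765625, -35.67826843261719), (333.9339904785156, 246.5154571533203), 79.47064971923828)
```

View pics/topz.png

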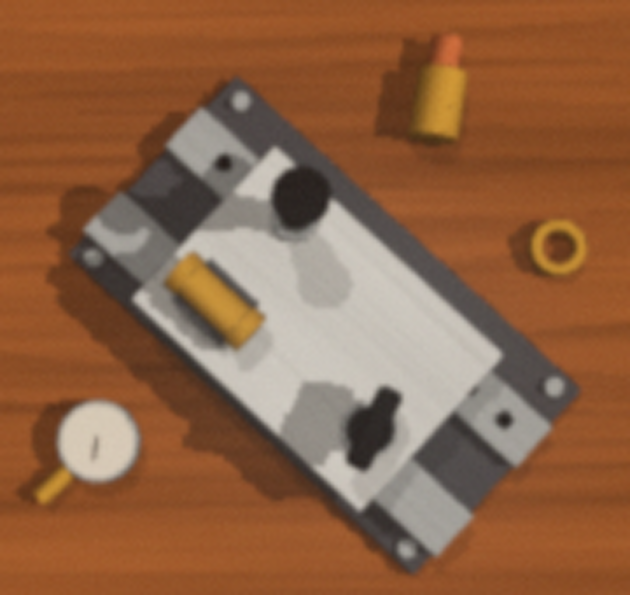

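View pics/sidez.png

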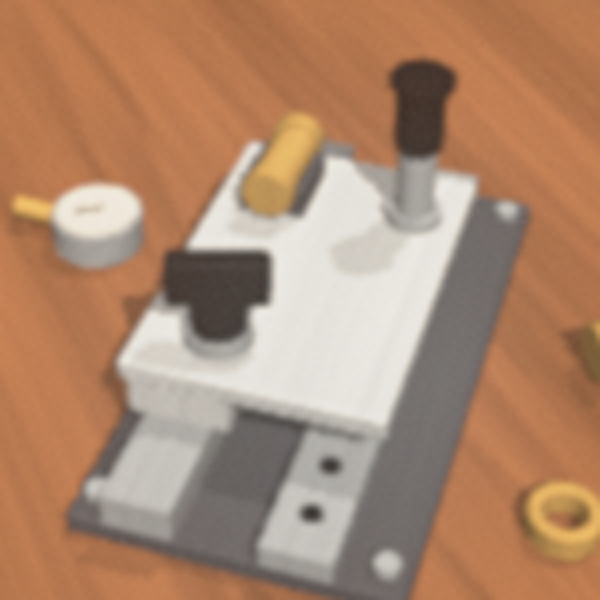

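```bash
python3 - <<'E'
from h import *
from scipy.spatial.transform import Rotation as R
np.set_printoptions(precision=4,suppress=True)
s=ctrl.get_state(); M=R.from_euler('xyz',s['eef_rot']).as_matrix(); print(M, s['time'])
print('jaw deg',np.degrees(np.arctan2(M[1,2],M[0,2])))
for n,t in(('knob',[.4835,-.0635,.2]),('plunger',[.6135,-.0212,.2])):
    print(n,M.T@(np.array(t)-s['eef_pos']))
P=cloud('side',np.load('sided.npy'),(200,200,260,245))
b=P[(P[:,2]>.104)&(P[:,2]<.115)];print(b.mean(0),cv2.minAreaRect((b[:,:2]*1000).astype(np.float32)))
E
```

```text
[[-0.     -0.9548  0.2973]
 [-0.      0.2973  0.9548]
 [-1.      0.     -0.    ]] 1.3
jaw deg 72.70570760851395
knob [ 0.0165 -0.4805 -0.5669]
plunger [ 0.0165 -0.5921 -0.4879]
[ 0.4814 -0.0649  0.1085] ((482.98516845703125, -63.298194885253906), (16.339763641357422, 48.213985443115234), 62.76255798339844)
```

Request:
play_rows([
  [0, -0.02, -0.0235],
  [0, -0.06, -0.0707],
  [0, -0.1, -0.118],
  [0, -0.14, -0.165],
  [0, -0.18, -0.212],
  [0, -0.22, -0.259],
  [0, -0.26, -0.306],
  [0, -0.3, -0.353],
  [0, -0.34, -0.4],
  [0, -0.38, -0.447],
  [0, -0.42, -0.494],
  [0, -0.46, -0.541],
], grip=[1, 1, 1, 0.8, 0.6, 0.6, 0.6, 0.6, 0.6, 0.6, 0.6, 0.6], twist=[0.1, 0.28, 0.46, 0.64, 0.82, 1.0, 1.18, 1.36, 1.54, 1.72, 1.9, 2.08], newtons=30)

```text
time: 2.8
eef_pos: [0.4722, -0.0348, 0.2169]
eef_rot: [0.69, 1.57, -0.127]
force: [1.0, 0.2, 0.1]
grip_width: 0.056
```

```bash
cat > st.py <<'E'
from h import *
import sys
from scipy.spatial.transform import Rotation as R
np.set_printoptions(precision=4,suppress=True)
s=ctrl.get_state(); M=R.from_euler('xyz',s['eef_rot']).as_matrix()
print('t',s['time'],'pos',s['eef_pos'],'jaw',np.degrees(np.arctan2(M[1,2],M[0,2])),'down',M[:,0],'q',s['joint_pos'],'F',s['force'],'M',s['moment'],'w',s['grip_width'])
for n,t in(('knob',[.484,-.063,.097]),('plunger',[.6135,-.0212,.112])):
    print(n,M.T@(np.array(t)-s['eef_pos']))
E
python3 st.py
```

```text
t 2.8 pos [ 0.4722 -0.0348  0.2169] jaw -46.838060829885954 down [ 0.0012 -0.0002 -1.    ] q [-0.3138 -0.1843  1.9965  0.0002  1.3282  0.5037] F [1.0052 0.2142 0.0666] M [-0.0506  0.0728 -0.0078] w 0.055983850562945504
knob [ 0.1199 -0.0108  0.0285]
plunger [0.1051 0.1123 0.0866]
```

Request:
play_rows([
  [0, -0.003, 0.007],
  [0.01, -0.006, 0.014],
  [0.02, -0.01, 0.021],
  [0.03, -0.01, 0.029],
  [0.04, -0.01, 0.029],
  [0.05, -0.01, 0.029],
  [0.05, -0.01, 0.029],
  [0.05, -0.01, 0.029],
  [0.05, -0.01, 0.029],
], grip=[0.6, 0.6, 0.6, 0.6, 0.6, 0.6, 0.6, 0.6, 0.6], twist=[0.18, 0.36, 0.54, 0.72, 0.9, 1.08, 1.22, 1.22, 1.22])

```text
time: 3.92
eef_pos: [0.4845, -0.0606, 0.1667]
eef_rot: [1.603, 1.57, -0.426]
force: [-0.0, -0.4, 0.2]
grip_width: 0.0562
```

```bash
python3 st.py; python3 - <<'E'
from h import *
for c,(x0,y0,x1,y1) in (('side',(160,100,320,260)),('top',(210,120,370,270))):
    p,d=ctrl.read_camera(c); cv2.imwrite(f'pics/{c}1.png',cv2.resize(p[y0:y1,x0:x1,::-1],None,fx=3.5,fy=3.5,interpolation=cv2.INTER_CUBIC))
E
```

```text
t 3.925 pos [ 0.4845 -0.0606  0.1667] jaw -116.25294188456054 down [ 0.0004 -0.0002 -1.    ] q [-0.3571 -0.089   2.0072 -0.      1.2229  1.6719] F [-0.0396 -0.4295  0.2144] M [-0.006   0.1795 -0.0145] w 0.05621482933521331
knob [0.0697 0.0006 0.0024]
plunger [ 0.0547  0.0983 -0.0924]
```

View pics/side1.png

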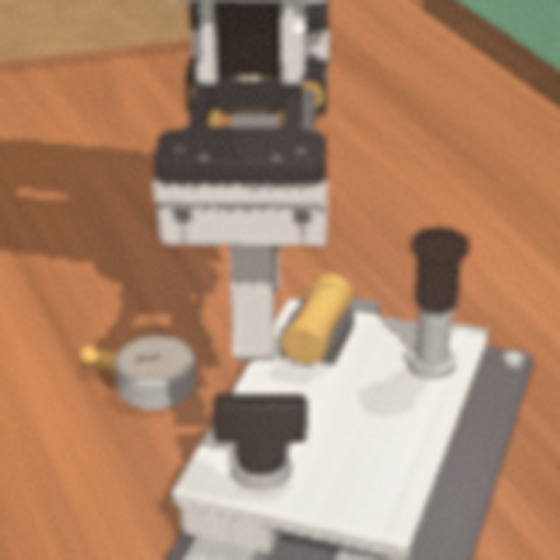

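View pics/top1.png

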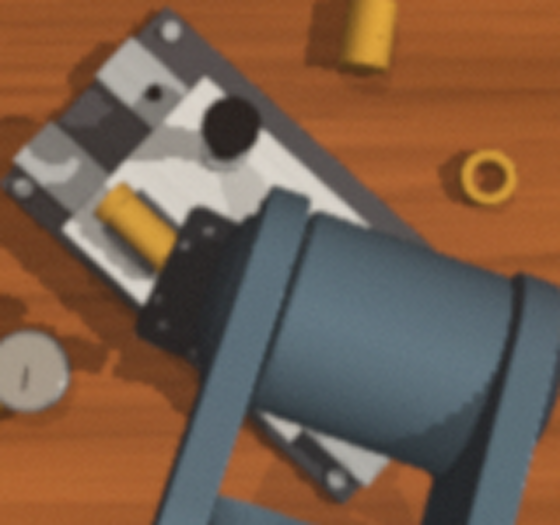

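Request:
play_rows([
  [0.01, 0.0005, 0.002],
  [0.025, 0.0005, 0.002],
  [0.04, 0.0005, 0.002],
  [0.055, 0.0005, 0.002],
  [0.065, 0.0005, 0.002],
  [0.07, 0.0005, 0.002],
  [0.07, 0.0005, 0.002],
], grip=[0.6, 0.6, 0.6, 0.6, 0.6, 0.6, 0.6], twist=[0, 0, 0, 0, 0, 0, 0])

```text
time: 4.9
eef_pos: [0.4839, -0.0626, 0.0963]
eef_rot: [-1.46, 1.571, 2.792]
force: [-0.6, 0.3, -0.0]
grip_width: 0.0561
```

```bash
python3 st.py; python3 - <<'E'
from h import *
for c,(x0,y0,x1,y1) in (('side',(160,120,320,280)),):
    p,d=ctrl.read_camera(c); cv2.imwrite(f'pics/{c}2.png',cv2.resize(p[y0:y1,x0:x1,::-1],None,fx=3.5,fy=3.5,interpolation=cv2.INTER_CUBIC))
E
```

```text
t 4.9 pos [ 0.4839 -0.0626  0.0963] jaw -116.36721008490076 down [-0.0003  0.0001 -1.    ] q [-0.3615  0.0129  2.0519 -0.      1.0771  1.6695] F [-0.6038  0.3344 -0.0021] M [ 0.0602  0.2069 -0.017 ] w 0.056145839261238034
knob [-0.0007  0.0003  0.0003]
plunger [-0.0158  0.0978 -0.0946]
```

View pics/side2.png

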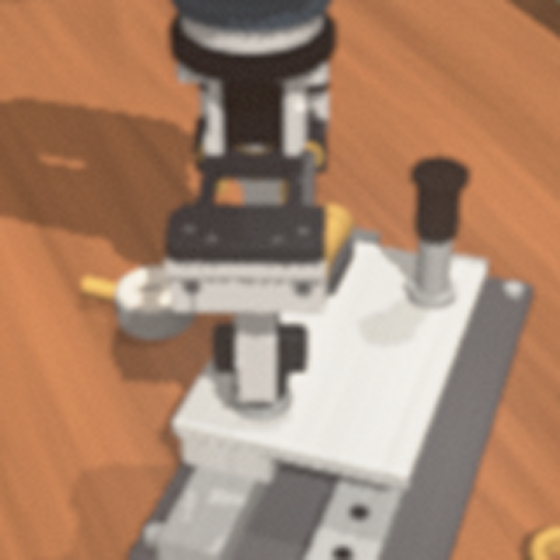

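The picture shows the near finger at (258,365), centred on the black bar, which spans columns 217 to 307, so I'm closing the gripper.

Request:
play_rows([
  [0, 0, 0],
  [0, 0, 0],
  [0, 0, 0],
  [0, 0, 0],
  [0, 0, 0],
  [0, 0, 0],
], grip=[0.4, 0.3, 0.2, 0.1, 0.05, 0.05], twist=[0, 0, 0, 0, 0, 0], newtons=30)

```text
time: 5.7
eef_pos: [0.4838, -0.063, 0.0965]
eef_rot: [-0.014, 1.57, -2.045]
force: [-2.3, -2.2, 0.2]
grip_width: 0.014
```

```bash
python3 st.py
```

```text
t 5.7 pos [ 0.4838 -0.063   0.0965] jaw -116.34960298649216 down [-0.0005 -0.0009 -1.    ] q [-0.3618  0.0123  2.0519 -0.0011  1.0775  1.6694] F [-2.2508 -2.1692  0.1915] M [-0.5109  0.4111  0.1163] w 0.01395128452989699
knob [-0.0005  0.0002 -0.0001]
plunger [-0.0156  0.0977 -0.095 ]
```

Request:
play_rows([
  [0, 0, 0],
  [0, 0, 0],
  [0, 0, 0],
  [0, 0, 0],
  [0, 0, 0],
  [0, 0, 0],
  [0, 0, 0],
  [0, 0, 0],
  [0, 0, 0],
  [0, 0, 0],
  [0, 0, 0],
  [0, 0, 0],
], grip=[0.05, 0.05, 0.05, 0.05, 0.05, 0.05, 0.05, 0.05, 0.05, 0.05, 0.05, 0.05], twist=[-0.1, -0.25, -0.4, -0.55, -0.7, -0.85, -1.0, -1.15, -1.3, -1.45, -1.55, -1.55])

```text
time: 7.2
eef_pos: [0.4836, -0.0625, 0.0965]
eef_rot: [-2.898, 1.57, 2.903]
force: [-2.9, -0.7, 2.1]
grip_width: 0.0137
```

```bash
python3 st.py
```

```text
t 7.2 pos [ 0.4836 -0.0625  0.0965] jaw -27.613482511672956 down [-0.0008  0.0002 -1.    ] q [-0.3614  0.0122  2.0521 -0.0001  1.0781  0.1206] F [-2.9159 -0.651   2.0758] M [-0.2101  0.5957  0.1074] w 0.013735192649479387
knob [-0.0005 -0.0003  0.0006]
plunger [-0.0156  0.0968  0.0959]
```

Request:
play_rows([
  [0, 0, 0],
  [0, 0, 0],
  [0, 0, 0],
  [-0.02, 0, 0],
  [-0.06, 0, 0],
  [-0.1, 0, 0],
  [-0.1, 0.03, 0.03],
  [-0.1, 0.06, 0.06],
  [-0.1, 0.09, 0.09],
  [-0.1, 0.097, 0.096],
  [-0.1, 0.097, 0.096],
], grip=[0.2, 0.4, 0.6, 0.6, 0.6, 0.6, 0.6, 0.6, 0.6, 0.6, 0.6], twist=[0, 0, 0, 0, 0, 0, 0.07, 0.14, 0.21, 0.28, 0.28])

```text
time: 8.57
eef_pos: [0.6142, -0.0206, 0.196]
eef_rot: [-2.683, 1.57, 2.84]
force: [0.3, 0.3, 0.4]
grip_width: 0.0566
```

```bash
python3 st.py; python3 - <<'E'
from h import *
D={}
for c,(x0,y0,x1,y1) in (('side',(180,100,330,250)),('top',(210,120,370,270))):
    p,d=ctrl.read_camera(c); D[c]=d; cv2.imwrite(f'pics/{c}3.png',cv2.resize(p[y0:y1,x0:x1,::-1],None,fx=3.7,fy=3.7,interpolation=cv2.INTER_CUBIC))
P=cloud('side',D['side'],(200,195,260,245))
b=P[(P[:,2]>.104)&(P[:,2]<.115)&(P[:,1]<0)];print('knob side',len(b),b.mean(0),cv2.minAreaRect((b[:,:2]*1000).astype(np.float32)))
P=cloud('top',D['top'],(275,200,320,245))
b=P[(P[:,2]>.104)&(P[:,2]<.115)&(P[:,1]<0)];print('knob top',len(b),b.mean(0),cv2.minAreaRect((b[:,:2]*1000).astype(np.float32)) if len(b)>3 else 0)
P=cloud('side',D['side'],(270,150,310,210))
b=P[(P[:,2]>.142)&(P[:,2]<.152)];print('plunger side',len(b),b.mean(0),cv2.minAreaRect((b[:,:2]*1000).astype(np.float32)))
E
```

```text
t 8.575 pos [ 0.6142 -0.0206  0.196 ] jaw -43.52492700846812 down [-0.0005  0.0002 -1.    ] q [-0.2179  0.1823  1.6693  0.      1.2905  0.5417] F [0.3173 0.3003 0.3758] M [-0.0486  0.1416 -0.0621] w 0.05655621282274922
knob [ 0.0991 -0.1203 -0.0652]
plunger [ 0.084  -0.0009 -0.0001]
knob side 149 [ 0.4821006  -0.06645534  0.10908303] ((483.78741455078125, -62.717369079589844), (51.105316162109375, 13.807780265808105), 62.96564865112305)
knob top 15 [ 0.47734116 -0.08220847  0.10764842] ((476.9725646972656, -82.79845428466797), (11.98835563659668, 4.408655643463135), 0.29924580454826355)
plunger side 151 [ 0.61157314 -0.02422626  0.1484249 ] ((613.5224609375, -22.65448760986328), (31.592529296875, 32.390438079833984), 68.65363311767578)
```

View pics/side3.png

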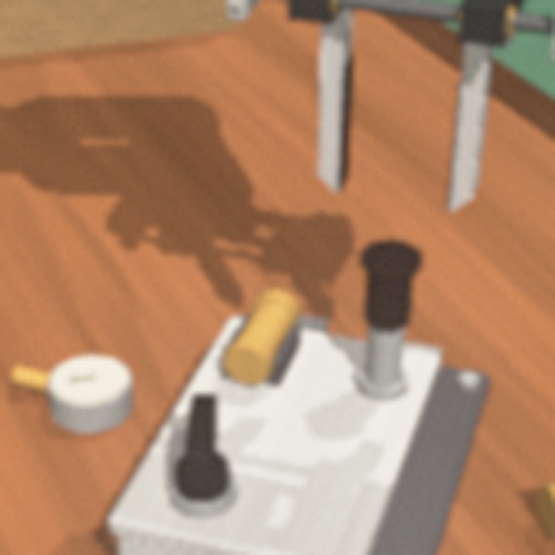

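View pics/top3.png

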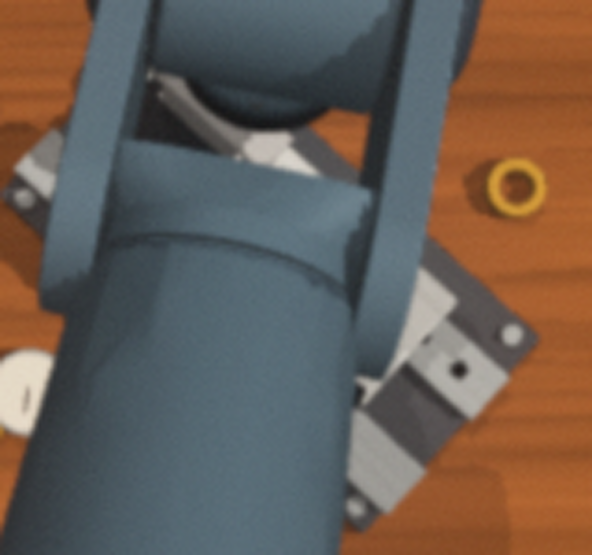

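Side view: the knob bar now lies at about 63° in world, so it has turned about 90° from −27°. The fingers straddle the plunger head at (390,265), so I'm going down.

Request:
play_rows([
  [0.015, -0.0005, 0],
  [0.03, -0.0005, 0],
  [0.045, -0.0005, 0],
  [0.06, -0.0005, 0],
  [0.075, -0.0005, 0],
  [0.084, -0.0005, 0],
  [0.084, -0.0005, 0],
], grip=[0.6, 0.6, 0.6, 0.6, 0.6, 0.6, 0.6], twist=[0, 0, 0, 0, 0, 0, 0])

```text
time: 9.55
eef_pos: [0.6131, -0.0212, 0.1115]
eef_rot: [-2.603, 1.569, 2.919]
force: [0.2, -0.2, 0.3]
grip_width: 0.0565
```

Request:
play_rows([
  [0, 0, 0],
  [0, 0, 0],
  [0, 0, 0],
  [0, 0, 0],
  [0, 0, 0],
  [0, 0, 0],
], grip=[0.5, 0.4, 0.3, 0.2, 0.15, 0.15], twist=[0, 0, 0, 0, 0, 0], newtons=35)

```text
time: 10.3
eef_pos: [0.6134, -0.0209, 0.113]
eef_rot: [2.913, 1.57, 2.153]
force: [-3.4, 2.7, 5.5]
grip_width: 0.0327
```

```bash
python3 st.py; python3 - <<'E'
from h import *
for c,(x0,y0,x1,y1) in (('side',(180,100,330,250)),):
    p,d=ctrl.read_camera(c); cv2.imwrite(f'pics/{c}4.png',cv2.resize(p[y0:y1,x0:x1,::-1],None,fx=3.7,fy=3.7,interpolation=cv2.INTER_CUBIC))
E
```

```text
t 10.3 pos [ 0.6134 -0.0209  0.113 ] jaw -43.593797837172666 down [-0.0004  0.0006 -1.    ] q [-0.2189  0.2728  1.7248  0.0006  1.1445  0.5417] F [-3.4452  2.73    5.4812] M [0.4846 0.7729 0.0152] w 0.032684167075807305
knob [ 0.016  -0.1197 -0.0647]
plunger [ 0.001  -0.0001  0.0002]
```

View pics/side4.png

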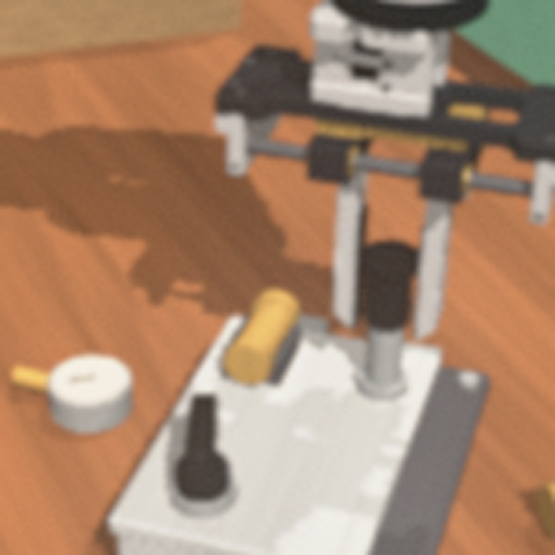

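The grip stopped at 32.7 mm with 5.5 N upward, so the pads have caught the 34 mm lip, not the 26 mm grip. I'll open, go a little lower and close again.

Request:
play_rows([
  [0, 0, 0],
  [0, 0, 0],
  [0.004, 0, 0],
  [0.007, 0, 0],
  [0.007, 0, 0],
  [0.007, 0, 0],
  [0.007, 0, 0],
  [0.007, 0, 0],
  [0.007, 0, 0],
  [0.007, 0, 0],
  [0.007, 0, 0],
], grip=[0.4, 0.5, 0.5, 0.5, 0.5, 0.4, 0.3, 0.2, 0.15, 0.15, 0.15], twist=[0, 0, 0, 0, 0, 0, 0, 0, 0, 0, 0], newtons=30)

```text
time: 11.72
eef_pos: [0.6133, -0.0211, 0.1055]
eef_rot: [-2.987, 1.57, 2.535]
force: [-4.5, 3.4, 3.2]
grip_width: 0.0329
```

```bash
python3 st.py
```

```text
t 11.725 pos [ 0.6133 -0.0211  0.1055] jaw -43.596676991147774 down [-0.0007  0.0005 -1.    ] q [-0.219   0.2824  1.7284  0.0003  1.1316  0.5417] F [-4.4866  3.3609  3.2216] M [ 0.4644  0.7229 -0.0054] w 0.03291073705632835
knob [ 0.0086 -0.1195 -0.0647]
plunger [-0.0065  0.0001  0.0002]
```

Still 32.9 mm with the pads lower: the straight fingers meet the wider lip whatever the height. The sound grasp is therefore with the pads squarely on the lip (142–148 mm), held by friction and with plenty of grip force.

Request:
play_rows([
  [0, 0, 0],
  [0, 0, 0],
  [-0.015, 0, 0],
  [-0.03, 0, 0],
  [-0.031, 0, 0],
  [-0.031, 0, 0],
  [-0.031, 0, 0],
  [-0.031, 0, 0],
  [-0.031, 0, 0],
  [-0.031, 0, 0],
  [-0.031, 0, 0],
], grip=[0.4, 0.5, 0.5, 0.5, 0.5, 0.5, 0.4, 0.3, 0.2, 0.2, 0.2], twist=[0, 0, 0, 0, 0, 0, 0, 0, 0, 0, 0], newtons=45)

```text
time: 13.1
eef_pos: [0.613, -0.0212, 0.1359]
eef_rot: [-2.681, 1.569, 2.842]
force: [-1.1, 1.6, -2.9]
grip_width: 0.0327
```

```bash
python3 st.py; python3 - <<'E'
from h import *
for c,(x0,y0,x1,y1) in (('side',(180,100,330,250)),):
    p,d=ctrl.read_camera(c); cv2.imwrite(f'pics/{c}5.png',cv2.resize(p[y0:y1,x0:x1,::-1],None,fx=3.7,fy=3.7,interpolation=cv2.INTER_CUBIC))
E
```

```text
t 13.1 pos [ 0.613  -0.0212  0.1359] jaw -43.59889412856272 down [-0.0014  0.0004 -1.    ] q [-0.2192  0.2444  1.7133  0.0001  1.1853  0.5417] F [-1.092   1.5629 -2.9249] M [0.0759 0.3443 0.0018] w 0.03270855686405908
knob [ 0.039  -0.1193 -0.0645]
plunger [0.0239 0.0003 0.0004]
```

View pics/side5.png

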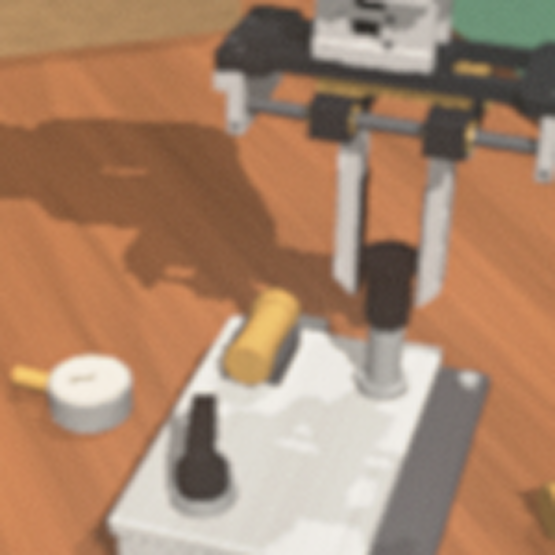

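Request:
play_rows([
  [-0.002, 0, 0],
  [-0.004, 0, 0],
  [-0.006, 0, 0],
  [-0.008, 0, 0],
  [-0.01, 0, 0],
  [-0.01, 0, 0],
], grip=[0.2, 0.2, 0.2, 0.2, 0.2, 0.2], twist=[0, 0, 0, 0, 0, 0], newtons=50)

```text
time: 13.9
eef_pos: [0.6131, -0.0212, 0.1462]
eef_rot: [-2.655, 1.569, 2.867]
force: [-1.5, 1.7, -8.2]
grip_width: 0.0325
```

```bash
cat > look.py <<'E'
from h import *
import sys
c='side'; x0,y0,x1,y1=180,100,330,250
p,d=ctrl.read_camera(c); cv2.imwrite(f'pics/{sys.argv[1]}.png',cv2.resize(p[y0:y1,x0:x1,::-1],None,fx=3.7,fy=3.7,interpolation=cv2.INTER_CUBIC))
P=cloud(c,d,(200,195,260,245)); b=P[(P[:,2]>.104)&(P[:,2]<.115)&(P[:,1]<0)]
print('knob',cv2.minAreaRect((b[:,:2]*1000).astype(np.float32)))
P=cloud(c,d,(276,150,300,215)); b=P[(np.hypot(P[:,0]-.611,P[:,1]+.024)<.012)]
h,e=np.histogram(b[:,2],np.arange(.055,.18,.004)); print('heights',[(round(x,3),int(n)) for x,n in zip(e,h) if n])
E
python3 st.py; python3 look.py side6
```

```text
t 13.9 pos [ 0.6131 -0.0212  0.1462] jaw -43.60153628679204 down [-0.0013  0.0004 -1.    ] q [-0.2192  0.2323  1.7072  0.0001  1.2034  0.5418] F [-1.549   1.7167 -8.1781] M [0.2203 0.3825 0.0003] w 0.032495191547627665
knob [ 0.0494 -0.1192 -0.0646]
plunger [0.0342 0.0003 0.0004]
knob ((483.6578369140625, -63.072288513183594), (51.588111877441406, 13.939826965332031), 63.157901763916016)
heights [(np.float64(0.059), 10), (np.float64(0.063), 21), (np.float64(0.067), 29), (np.float64(0.071), 12), (np.float64(0.075), 16), (np.float64(0.079), 18), (np.float64(0.083), 13), (np.float64(0.087), 14), (np.float64(0.091), 14), (np.float64(0.095), 15), (np.float64(0.099), 40), (np.float64(0.103), 7), (np.float64(0.107), 6), (np.float64(0.115), 8), (np.float64(0.119), 19), (np.float64(0.123), 22), (np.float64(0.127), 19), (np.float64(0.131), 18), (np.float64(0.135), 21), (np.float64(0.139), 20), (np.float64(0.143), 22), (np.float64(0.147), 14), (np.float64(0.151), 7), (np.float64(0.155), 18), (np.float64(0.159), 52)]
```

View pics/side6.png

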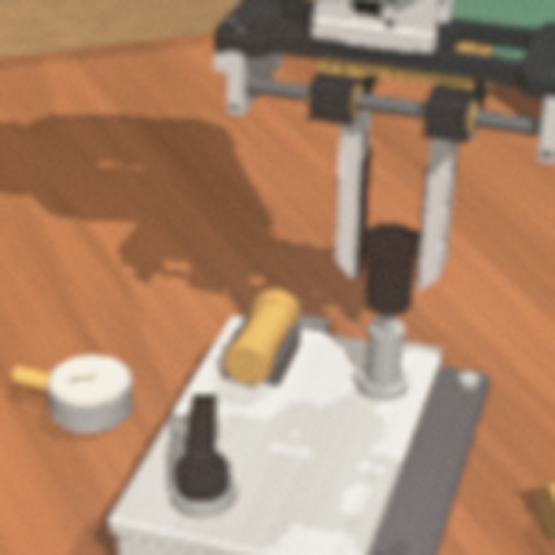

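The head has risen about 11 mm with the pads and the spring pulls at 8 N, with no slip. I'll continue to the stop.

Request:
play_rows([
  [-0.002, 0, 0],
  [-0.004, 0, 0],
  [-0.006, 0, 0],
  [-0.007, 0, 0],
  [-0.008, 0, 0],
  [-0.008, 0, 0],
], grip=[0.2, 0.2, 0.2, 0.2, 0.2, 0.2], twist=[0, 0, 0, 0, 0, 0], newtons=50)

```text
time: 14.7
eef_pos: [0.6129, -0.0212, 0.1522]
eef_rot: [-2.703, 1.569, 2.819]
force: [4.2, 0.8, -25.4]
grip_width: 0.0318
```

```bash
python3 st.py; python3 look.py side7
```

```text
t 14.7 pos [ 0.6129 -0.0212  0.1522] jaw -43.60877377053659 down [-0.0016  0.0005 -1.    ] q [-0.2193  0.2253  1.7038  0.0002  1.2141  0.5417] F [  4.228    0.7995 -25.392 ] M [ 0.053  -0.7007  0.0257] w 0.03182445139772359
knob [ 0.0554 -0.1191 -0.0644]
plunger [0.0402 0.0005 0.0005]
knob ((483.47381591796875, -63.40182113647461), (51.45289993286133, 13.92867660522461), 62.51286697387695)
heights [(np.float64(0.059), 12), (np.float64(0.063), 20), (np.float64(0.067), 26), (np.float64(0.071), 16), (np.float64(0.075), 16), (np.float64(0.079), 13), (np.float64(0.083), 13), (np.float64(0.087), 17), (np.float64(0.091), 14), (np.float64(0.095), 16), (np.float64(0.099), 37), (np.float64(0.103), 8), (np.float64(0.107), 5), (np.float64(0.111), 9), (np.float64(0.115), 3), (np.float64(0.119), 1), (np.float64(0.123), 16), (np.float64(0.127), 23), (np.float64(0.131), 18), (np.float64(0.135), 20), (np.float64(0.139), 18), (np.float64(0.143), 21), (np.float64(0.147), 19), (np.float64(0.151), 23), (np.float64(0.155), 9), (np.float64(0.159), 6), (np.float64(0.163), 62)]
```

View pics/side7.png

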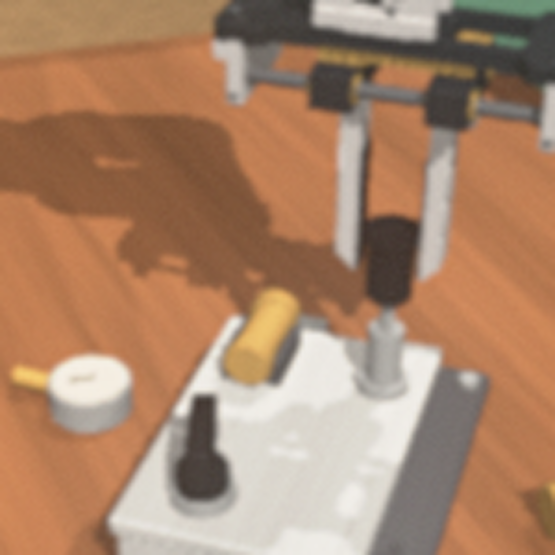

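Request:
play_rows([
  [0.0008, 0, 0],
  [0.0008, 0, 0],
  [0.0008, 0, 0],
  [0.0008, 0, 0],
], grip=[0.2, 0.2, 0.2, 0.2], twist=[0, 0, 0, 0], newtons=50)

```text
time: 15.25
eef_pos: [0.6128, -0.0212, 0.1522]
eef_rot: [-2.649, 1.569, 2.873]
force: [3.2, 1.4, -25.4]
grip_width: 0.0322
```

```bash
python3 st.py; python3 look.py side8; python3 - <<'E'
from h import *
for q in('cartridge','union_nut','gauge'): print(q,[(np.round(r['pixel'],1),round(r['conf'],2)) for r in ctrl.mark_of('side',q)[:1]])
E
python3 st.py | head -1
```

```text
t 15.25 pos [ 0.6128 -0.0212  0.1522] jaw -43.61005826208448 down [-0.0017  0.0005 -1.    ] q [-0.2193  0.2254  1.7038  0.0001  1.2142  0.5418] F [  3.1948   1.4254 -25.3785] M [ 0.0544 -0.5606  0.0129] w 0.03219524413615703
knob [ 0.0554 -0.1191 -0.0644]
plunger [0.0402 0.0005 0.0005]
knob ((483.1800537109375, -64.0487060546875), (51.81134033203125, 13.753851890563965), 62.864837646484375)
heights [(np.float64(0.059), 11), (np.float64(0.063), 23), (np.float64(0.067), 26), (np.float64(0.071), 16), (np.float64(0.075), 16), (np.float64(0.079), 13), (np.float64(0.083), 15), (np.float64(0.087), 13), (np.float64(0.091), 17), (np.float64(0.095), 16), (np.float64(0.099), 34), (np.float64(0.103), 8), (np.float64(0.107), 4), (np.float64(0.111), 8), (np.float64(0.115), 4), (np.float64(0.119), 1), (np.float64(0.123), 16), (np.float64(0.127), 19), (np.float64(0.131), 19), (np.float64(0.135), 23), (np.float64(0.139), 17), (np.float64(0.143), 20), (np.float64(0.147), 23), (np.float64(0.151), 18), (np.float64(0.155), 12), (np.float64(0.159), 5), (np.float64(0.163), 66)]
cartridge [(array([340.9, 240.5]), 0.62)]
union_nut []
gauge [(array([203.1, 209.1]), 0.65)]
t 15.45 pos [ 0.6128 -0.0212  0.1522] jaw -43.60218123787191 down [-0.0017  0.0004 -1.    ] q [-0.2192  0.2254  1.7038  0.0001  1.2142  0.5417] F [  3.8799   1.0311 -26.1583] M [ 0.0831 -0.5681 -0.0342] w 0.032628158729523515
```

Request:
play_rows([
  [0.001, 0, 0],
  [0.001, 0, 0],
  [0.001, 0, 0],
  [0.001, 0, 0],
  [0.001, 0, 0],
  [0.001, 0, 0],
], grip=[0.2, 0.2, 0.2, 0.2, 0.2, 0.2], twist=[0, 0, 0, 0, 0, 0], newtons=50)

```text
time: 16.2
eef_pos: [0.613, -0.0212, 0.1522]
eef_rot: [-2.6, 1.569, 2.923]
force: [-0.5, 1.4, -25.2]
grip_width: 0.0324
```

```bash
python3 look.py side9; python3 st.py | head -1; python3 - <<'E'
from h import *
save('side','side9full')
for q in('union_nut','cartridge','gauge'): print(q,[(np.round(r['pixel'],1),round(r['conf'],2)) for r in ctrl.mark_of('side',q)[:2]])
E
```

```text
knob ((483.55712890625, -63.3490104675293), (50.6729621887207, 13.925816535949707), 62.9762077331543)
heights [(np.float64(0.059), 6), (np.float64(0.063), 23), (np.float64(0.067), 26), (np.float64(0.071), 15), (np.float64(0.075), 18), (np.float64(0.079), 17), (np.float64(0.083), 11), (np.float64(0.087), 14), (np.float64(0.091), 16), (np.float64(0.095), 15), (np.float64(0.099), 35), (np.float64(0.103), 10), (np.float64(0.107), 6), (np.float64(0.111), 7), (np.float64(0.115), 4), (np.float64(0.123), 16), (np.float64(0.127), 20), (np.float64(0.131), 21), (np.float64(0.135), 21), (np.float64(0.139), 23), (np.float64(0.143), 18), (np.float64(0.147), 23), (np.float64(0.151), 18), (np.float64(0.155), 11), (np.float64(0.159), 4), (np.float64(0.163), 61), (np.float64(0.167), 1)]
t 16.25 pos [ 0.613  -0.0213  0.1521] jaw -43.60153222815 down [-0.0015  0.0003 -1.    ] q [-0.2193  0.2256  1.7036 -0.      1.214   0.5417] F [ -0.3742   2.1981 -25.1455] M [0.2303 0.1902 0.0095] w 0.03191703946172532
union_nut [(array([322.2, 281.9]), 0.53)]
cartridge [(array([341.9, 242.6]), 0.56)]
gauge [(array([204.6, 209.3]), 0.83)]
```

View pics/side9full.png

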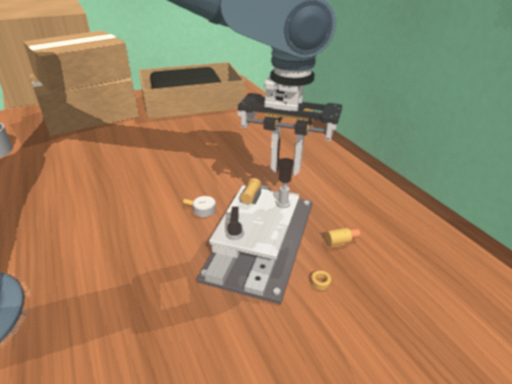

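The picture shows the plunger head raised in the fingers at (286,170) and the knob turned at (235,222). The cartridge, nut and gauge are at their starting pixels within network noise. I'm handing the job in.

```bash
python3 - <<'E'
from bench import ctrl
print(ctrl.hand_in())
E
```

```text
the job is handed in; nothing more can be done
None
```

I loosened the clamp knob about a quarter turn, pulled the plunger up to its stop, and handed the job in still gripping it, at about 16.5 s of the 45 s allowed.

**Knob:** I turned it anticlockwise by 1.55 rad. The bar went from about −27° to about +63° in world. That puts the joint at about 1.85 rad, inside the expected 1.6 to 1.9.

**Plunger:** The head's top rose from about 148 mm to about 164–165 mm, so it is at the 16 mm stop. The hand held steady at that height for about 1.5 s, with no sign of slip at a 50 N grip.

**Carriage:** The knob's measured position stayed within about 1 mm, so the carriage has not visibly moved. The last reading of sideways force along the rail was about 1 N, with a peak of about 3.5 N, under the 8 N of friction.

**Loose parts:** The cartridge, nut and gauge are where they started in the side picture, within a few pixels of network noise.

**What did not go as planned:**
- **First two grasps:** Closing on the 26 mm grip failed both times, because the straight fingers met the 34 mm lip first. I gripped the lip itself instead.
- **Pull against the stop:** The tool force read about 25 N downward at the stop. It did not drop when I eased the command back by 1.8 mm.
- **Lip width:** The gripper opening read 32 to 33 mm on the lip, not 34 mm.
- **Top camera:** The arm hid the plunger and most of the knob from the top camera, so the final checks come from the side camera only.

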